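# Pack the cream gift tray

### The arm

A 6-joint arm with a two-finger parallel gripper is mounted at the origin on a cart in front of the work surface, level with it; the furniture and walls round the work are solid. World frame = base frame: x ahead of the robot, y to its left, z up, the work surface at z = 0. Lengths are in mm, angles in rad, forces in N, time in s.
With the tool pointing down it reaches from about 350 to 875 mm from the base axis. Payload 4.2 kg.
Tool frame: the origin (TCP) lies midway between the tips of the shut fingers; the grasp point (between the pads) lies 19 mm behind it; z points along the fingers, y is the line along which they close (so a half turn about z gives the same grasp; the last joint's range is limited). The gripper opens to 85 mm and grips with 20 to 120 N. Pads are 22 mm wide; open, the fingers measure 114 mm over their backs; the gripper's body (76 mm by 85 mm) begins 54 mm behind the grasp point. The pads swing forward as they close: fully open they stand 13 mm farther back than shut.
Start: joints at [-1.007, 0.385, 0.008, 0, -1.194, -0.259], TCP at [187.58, -596.165, 203.212] pointing down, gripper open.
Joint ranges: [-3.14, 3.14], [-1.21, 2.06], [-1.07, 1.41], [-3.16, 2.05], [-2.99, -0.16], [-3.1, 3.1]. Speed limits (rad/s): [2.79, 2.79, 3.14, 3.14, 3.14, 3.14].

### API

Orientations are given as a unit quaternion [x, y, z, w].
In Python, from workcell import bot, imaging gives the robot as it stands.
- The arm moves only by the shell command python3 -m pendant 'ROWS' [OPENING] [FORCE]. ROWS is JSON, one flat list of numbers, 6 for each row, row after row: the shift along the world's x, y, z in m, then the turn, a rotation vector about the world's x, y, z in rad. In form: [x, y, z, wx, wy, wz, x, y, z, wx, wy, wz, ...]. A call has 1 to 8 rows; each row shifts and turns the commanded pose from where the row before left it; what a row does not reach is not made up. A row lasts 1/10 s, in which the tool goes at most 50 mm and 8.59 degrees, less where a joint would pass 70% of its speed; a pose out of reach is approached as far as the arm can. A call with a gripper value outside its range is refused whole. OPENING is the opening, from 0 (shut) to 1 (fully open), set as the call begins (- or left out, the last holds). The fingers move at their own pace and stop on an object; FORCE is the grip in N (left out, the last holds). Time passes only in rows, so rows that do not move let the fingers close. It gives the time, the measured TCP pose, the force, the opening and the grip force at its end, in the units of the state.
- bot.state(): the state, without advancing time (a new reading comes with each control period).
- imaging.camera(name): name is "scene" or "top" or "wrist"; returns the picture (400x640x3 uint8, red, green, blue); there is no depth.
- imaging.camera_params(name): a dict with "fx", "fy", "cx", "cy" (pixels), "view" (4x4, takes a point from world to camera coordinates). Camera axes: x right, y down, z forward; pixel columns grow to the right and rows downward; lengths in mm; the calibration is good to about 2 mm. The wrist camera is an equidistant fisheye: a pixel r from the principal point sees the ray r / f radians off the axis. A picture is of the moment at which its call begins: read the wrist's pose just before it. camera_params takes no time and is no camera call; for the wrist camera it gives the pose at the moment of the call.
- bot.job_done(): hands the job in; it is judged then, once.
The state is a dict: "clock": time; "joint_positions": joint angles; "qvel": joint speeds; "effort": joint torques, N m; "ee_pos": TCP position; "tcp_rot": TCP orientation; "force": force on the tool from outside, world axes, zero at the start; "moment": the same for the moment, N m; "finger_gap": finger opening in mm; "grasp_force": force on a finger pad.
Only numpy, scipy, OpenCV 4.12 (cv2) and the standard library are available. Lean on these libraries where they do the work, as an engineer would, in place of code of your own. Each camera call takes 0.05 s, during which the arm holds its last target. There are 200 camera calls.

### The job

Make up the cream gift set: pick out the three cream cartons and the round cream tin from among the cartons standing on the counter and set each one upright, right down in the insert of the wooden gift tray that is cut to its size and shape. Lower them in gently rather than dropping them, and leave the teal cartons standing where they are.

Things in the scene. Friction and masses are not known exactly. Their poses are not given: they have to be found in the camera images.
- carton_tall: Tall cream cardboard carton, 49 x 64 x 205 mm (its x, y, z), standing upright and loose, about 240 g; stiff, grasp it near its top across the 49 mm side (its x). Origin: centre of the underside; z up. It may stand either way round in its well.
- carton_mid: Broad middle-sized cream cardboard carton, 51 x 84 x 135 mm (its x, y, z), standing upright and loose, about 260 g; stiff, grasp it near its top across the 51 mm side (its x). Origin: centre of the underside; z up. It may stand either way round in its well.
- carton_small: Small cream cardboard carton, 41 x 50 x 82 mm (its x, y, z), standing upright and loose, about 120 g; stiff, grasp it near its top across the 41 mm side (its x). Origin: centre of the underside; z up. It may stand either way round in its well.
- tin: Round cream tin with a brass-coloured lid and a thin brass band round the middle, 62 mm across and 88 mm high, standing upright and loose, about 200 g; the lid does not come off; grasp it across its 62 mm near the top. Origin: centre of the underside; z up.
- nest_tall: Brown kraft insert 88 (x) x 116 (y) x 24 mm, fixed in the gift tray, one of four alike outside. Rectangular well with a dark floor in its middle: 61 (x) x 76 (y) mm, the middle one of three; takes the tall cream carton with 6 mm play a side. Origin: under the well's middle, 7 mm above the counter; well floor 6 mm, rim 24 mm above the origin. 
- nest_mid: Brown kraft insert 88 (x) x 116 (y) x 24 mm, fixed in the gift tray, one of four alike outside. Long rectangular well with a dark floor in its middle: 63 (x) x 96 (y) mm, the largest of three; takes the broad middle-sized cream carton with 6 mm play a side. Origin: under the well's middle, 7 mm above the counter; well floor 6 mm, rim 24 mm above the origin. 
- nest_small: Brown kraft insert 88 (x) x 116 (y) x 24 mm, fixed in the gift tray, one of four alike outside. Small rectangular well with a dark floor in its middle: 53 (x) x 62 (y) mm, the smallest of three; takes the small cream carton with 6 mm play a side. Origin: under the well's middle, 7 mm above the counter; well floor 6 mm, rim 24 mm above the origin. 
- nest_round: Brown kraft insert 88 (x) x 116 (y) x 24 mm, fixed in the gift tray, one of four alike outside. Round well with a dark floor in its middle: 74 mm across; takes the round tin with 6 mm play a side. Origin: under the well's middle, 7 mm above the counter; well floor 6 mm, rim 24 mm above the origin. Tray: dark wood, 196 x 252 mm, walls 34 mm high; inserts 2 x 2, order varies.
- teal_tall: Tall teal carton with a cream foot, 37 x 46 x 135 mm, standing loose among the cream ones; not part of this gift, leave it. Origin: centre of the underside.
- teal_short: Short teal carton with a cream foot, 37 x 50 x 72 mm, standing loose among the cream ones; not part of this gift, leave it. Origin: centre of the underside. (Fixed things to steer clear of: a till 0.32 m high, from x = 0.60 m on between y = 0.19 and 0.51 m, behind the left-hand pieces; a bell 63 mm high at x = 0.54, y = -0.19 m.)

How it is judged:
By the outcome, as a careful person would: the job done as asked, in the order asked, and still so for the second after the job is handed in, with the robot touching nothing.
It also fails if it takes over 120 s, if anything falls off the work surface, if the arm or the gripper's body presses on something with over 40 N, if the wrist force passes 120 N, or if a joint passes its speed limit or range.

## Working session

There is one attempt and no reset: what is moved stays moved. The work goes in short steps, Python scripts to look and compute and a shell command to move; the robot and the scene stay as the last step left them, time stands still between calls to the robot, and variables do not carry over. Pictures are saved under pics/ and viewed, at most 14 in all, crops included, and the job is handed in when it is done.

```bash
mkdir -p pics; ls; python3 - <<'E'
from workcell import bot, imaging
import cv2
print(bot.state())
for n in ("scene","top"):
    im=imaging.camera(n); cv2.imwrite(f"pics/{n}0.png",im[...,::-1]); p=imaging.camera_params(n); print(n,p)
print(imaging.camera_params("wrist"))
E
```

```text
pics
{'clock': 0.0, 'joint_positions': array([-1.00739246e+00,  3.85573079e-01,  6.59848341e-03, -4.79151572e-04,
       -1.19398199e+00, -2.58612844e-01]), 'qvel': array([-0.00072237, -0.00115738,  0.00055137,  0.0001616 ,  0.00103437,
       -0.00075106]), 'effort': array([ 1.63903901e-04, -3.92290449e+01,  1.88404799e+01,  4.18623984e+00,
       -4.68356215e-03, -4.88246798e-06]), 'ee_pos': array([ 187.37979129, -595.56864932,  202.103915  ]), 'tcp_rot': array([-1.51718848e-01,  9.88423075e-01,  1.07913937e-03, -2.27420543e-04]), 'force': array([-0.93269093,  0.35786528, -0.14378583]), 'moment': array([-0.01592366, -0.04141337,  0.04874696]), 'grasp_force': 0.0, 'finger_gap': 85.60597888219763}
scene {'fx': 492.8863293171736, 'fy': 492.8863293171736, 'cx': 309.30853041504105, 'cy': 205.00870630817377, 'view': array([[ 6.06345435e-01, -7.95194494e-01,  3.30595061e-03,
        -3.08556679e+02],
       [-4.59718120e-01, -3.53926808e-01, -8.14490678e-01,
         2.73031541e+02],
       [ 6.48848568e-01,  4.92342899e-01, -5.80167222e-01,
         1.35706835e+03],
       [ 0.00000000e+
[... 277 characters left out ...]
9.90360057e-01, -2.12905452e-02, -1.36870996e-01,
         5.25312602e+02],
       [ 1.36649155e-01,  1.15540358e-02, -9.90552125e-01,
         1.47588727e+03],
       [ 0.00000000e+00,  0.00000000e+00,  0.00000000e+00,
         1.00000000e+00]])}
{'fx': 309.70691628693146, 'fy': 309.70691628693146, 'cx': 321.5279932577834, 'cy': 196.8844719972926, 'view': array([[-2.99913324e-01,  9.53965464e-01,  1.37520300e-03,
         6.23699594e+02],
       [ 9.21215006e-01,  2.89241951e-01,  2.60196090e-01,
        -3.33383676e+01],
       [ 2.47820318e-01,  7.93031321e-02, -9.65554816e-01,
         3.77355633e+02],
       [ 0.00000000e+00,  0.00000000e+00,  0.00000000e+00,
         1.00000000e+00]])}
```

View pics/top0.png

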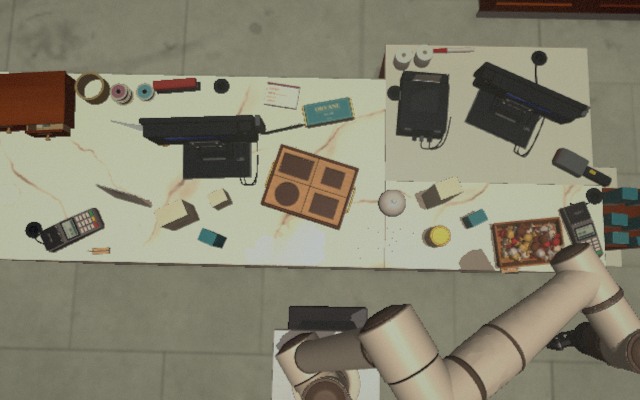

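View pics/scene0.png

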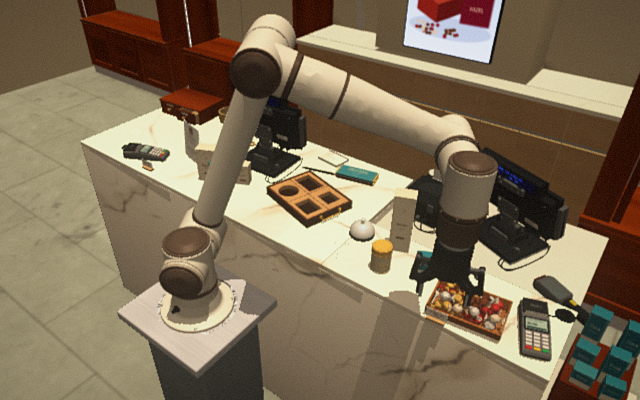

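The top view shows the tray at about (310,187), with the round well at (287,193). On the left are two cream cartons at (178,214) and (219,199), with a teal one at (212,238). On the right are the tall carton at (440,192), the tin at (438,236) and a teal carton at (473,218). The scene view confirms the tall carton and the tin to the right of the bell, next to the arm.

```bash
cat > h.py <<'E'
import numpy as np, cv2
from workcell import bot, imaging
def ray(p,uv,fish=False):
    x,y=(uv[0]-p["cx"])/p["fx"],(uv[1]-p["cy"])/p["fy"]
    if fish:
        r=np.hypot(x,y); d=np.array([x/r*np.sin(r),y/r*np.sin(r),np.cos(r)]) if r>1e-9 else np.array([0,0,1.])
    else: d=np.array([x,y,1.])
    V=p["view"]; R=V[:3,:3]; d=R.T@d
    return -R.T@V[:3,3], d/np.linalg.norm(d)
def plane(p,uv,z,fish=False):
    c,d=ray(p,uv,fish); return c+d*(z-c[2])/d[2]
def tri(rays):
    A=sum(np.eye(3)-np.outer(d,d) for c,d in rays); b=sum((np.eye(3)-np.outer(d,d))@c for c,d in rays)
    X=np.linalg.solve(A,b); return X,[np.linalg.norm(np.cross(X-c,d)) for c,d in rays]
def proj(p,X,fish=False):
    q=p["view"][:3,:3]@X+p["view"][:3,3]
    if fish:
        r=np.hypot(*q[:2]); t=np.arctan2(r,q[2]); return p["cx"]+p["fx"]*t*q[0]/r, p["cy"]+p["fy"]*t*q[1]/r
    return p["cx"]+p["fx"]*q[0]/q[2], p["cy"]+p["fy"]*q[1]/q[2]
def snap(name,tag):
    p=imaging.camera_params(name); im=imaging.camera(name)[...,::-1].copy()
    cv2.imwrite(f"pics/{tag}.png",im); np.savez(f"pics/{tag}.npz",**p); return p,im
def load(tag):
    return dict(np.load(f"pics/{tag}.npz")), cv2.imread(f"pics/{tag}.png")
E
python3 - <<'E'
from h import *
import numpy as np
T=cv2.imread("pics/top0.png"); S=cv2.imread("pics/scene0.png")
for n in ("top","scene"): np.savez(f"pics/{n}0.npz",**imaging.camera_params(n))
f=lambda im,x,y,w=100,h=75: cv2.resize(im[y:y+h,x:x+w],(400,300),interpolation=cv2.INTER_CUBIC)
m=np.vstack([np.hstack([f(T,145,180),f(T,260,143,108,81)]),np.hstack([f(T,410,172),f(S,180,110,120,90)])])
cv2.imwrite("pics/m1.png",m)
p=imaging.camera_params("wrist"); print(-p["view"][:3,:3].T@p["view"][:3,3])
p=imaging.camera_params("top")
for n,uv,z in (("mid",(172,210),135),("small",(217,196),82),("tall",(440,188),205),("tin",(438,234),88),("tray",(310,187),30),("teal",(473,218),72),("tealL",(212,238),135)): print(n,plane(p,uv,z).round())
E
```

```text
[ 124.2512302  -615.27050164  372.17434836]
mid [486. 445. 135.]
small [536. 332.  82.]
tall [ 552. -294.  205.]
tin [ 438. -313.   88.]
tray [578.  62.  30.]
teal [ 489. -419.   72.]
tealL [409. 327. 135.]
```

View pics/m1.png

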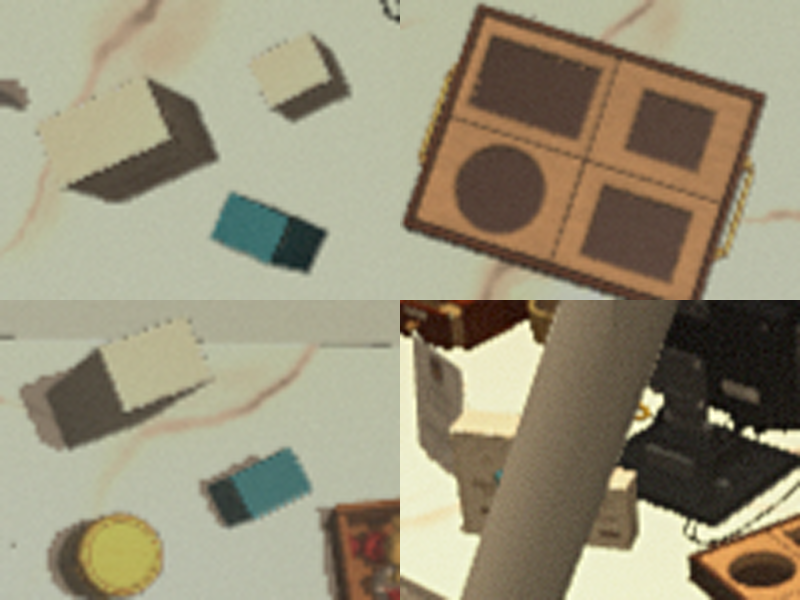

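The crops show the top faces clearly: mid centre about (171.5,212), small (217.5,197.5), tall (449.5,188), tin lid (440,235). In the tray, back left is the mid well, back right the small one, front left the round one and front right the tall one. I'll move to a wrist view over the right-hand group.

```bash
python3 -m pendant '[0.025,0.025,0.03,0,0,0,0.03,0.03,0.02,0,0,0,0.03,0.03,0.02,0,0,0,0.03,0.03,0.015,0,0,0,0.033,0.033,0.012,0,0,0,0.033,0.033,0.01,0,0,0,0.033,0.033,0.01,0,0,0,0.03,0.03,0.01,0,0,0]' 1 30
python3 -m pendant '[0,0,0,0,0,0,0,0,0,0,0,0]'
python3 - <<'E'
from h import *
p,im=snap("wrist","w1")
E
```

```text
clock: 0.9
ee_pos: [432.6, -350.2, 330.3]
tcp_rot: [-0.152, 0.988, 0.0, -0.0]
force: [0.3, -1.4, 0.5]
finger_gap: 85.3
grasp_force: 0.0
clock: 1.1
ee_pos: [432.1, -351.2, 329.8]
tcp_rot: [-0.153, 0.988, 0.0, -0.0]
force: [-0.2, 0.0, -0.3]
finger_gap: 85.1
grasp_force: 0.0
```

View pics/w1.png

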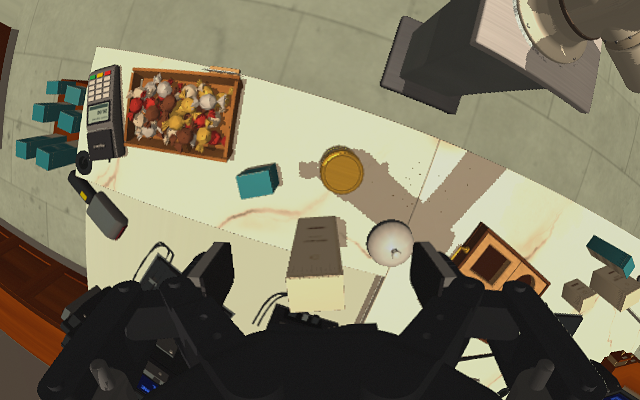

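The wrist view shows the tin lid at (341,171) and the tall carton's top face around (315,290), partly hidden by the gripper. The teal short carton is at (258,180) and the bell at (390,242). I'll take a second view from farther forward.

```bash
python3 -m pendant '[0.03,0.01,0,0,0,0,0.04,0.01,0,0,0,0,0.04,0.01,0,0,0,0,0.02,0,0,0,0,0,0,0,0,0,0,0,0,0,0,0,0,0]'
python3 - <<'E'
from h import *
def face(im,lo,hi,box):
    x,y,w,h=box; m=np.zeros(im.shape[:2],np.uint8); m[y:y+h,x:x+w]=cv2.inRange(cv2.cvtColor(im,cv2.COLOR_BGR2HSV),lo,hi)[y:y+h,x:x+w]
    m=cv2.morphologyEx(m,cv2.MORPH_OPEN,np.ones((3,3))); c=max(cv2.findContours(m,0,1)[0],key=cv2.contourArea); return c
p,im=snap("wrist","w2")
p1,im1=load("w1"); pt,imt=load("top0")
hs=cv2.cvtColor(im1,cv2.COLOR_BGR2HSV); print(hs[171,341],hs[290,315],hs[250,310],hs[200,200],hs[240,370])
R=[]
for q,i,b,fish in ((p1,im1,(310,140,65,60),True),(p,im,(280,60,140,140),True),(pt,imt,(420,220,40,30),False)):
    c=face(i,(15,120,80),(35,255,255),b); e=cv2.fitEllipse(c); print(e); R.append(ray(q,e[0],fish))
print("tin",tri(R[:2]),tri(R), [plane({0:p1,1:p,2:pt}[k],(0,0),0) is None for k in ()])
E
```

```text
clock: 1.75
ee_pos: [560.6, -323.2, 329.0]
tcp_rot: [-0.151, 0.989, 0.001, -0.001]
force: [-1.0, 0.1, 0.1]
finger_gap: 85.0
grasp_force: 0.0
[ 19 197 166] [ 27  69 218] [ 17  79 100] [ 32  43 221] [ 17  59 139]
((341.3963928222656, 171.2986602783203), (42.505645751953125, 44.666290283203125), 173.25076293945312)
((350.2378845214844, 78.67770385742188), (40.881160736083984, 45.64778518676758), 80.85652923583984)
((439.1805114746094, 235.3174285888672), (19.257740020751953, 19.673568725585938), 100.62648010253906)
tin (array([ 435.5556238 , -320.1486279 ,   67.32094581]), [np.float64(0.1142734766493111), np.float64(0.11427347664936274)]) (array([ 435.77216655, -320.34306755,   68.90117938]), [np.float64(0.49434599684781116), np.float64(0.03660136929932198), np.float64(0.4608898585665721)]) []
```

View pics/w2.png

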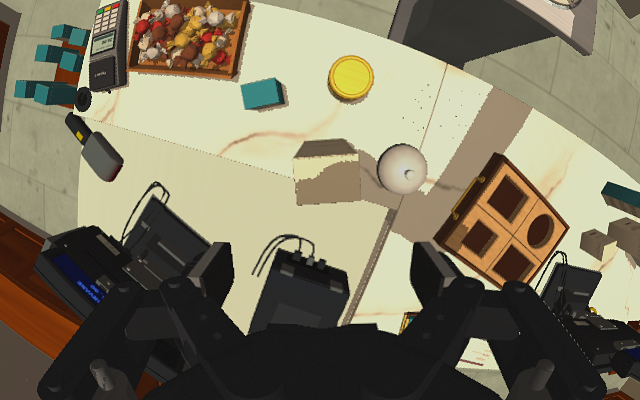

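The second wrist view shows the tin lid at (350,78), the tall carton's top face around (328,178) and the tray at (505,220). The tin height comes out at 69 mm rather than 88, so I'll check the details enlarged.

```bash
python3 - <<'E'
from h import *
W1,W2,T,S=[load(n)[1] for n in("w1","w2","top0","scene0")]
f=lambda im,x,y,w=100,h=75: cv2.resize(im[y:y+h,x:x+w],(400,300),interpolation=cv2.INTER_CUBIC)
cv2.imwrite("pics/m2.png",np.vstack([np.hstack([f(W1,270,250),f(W2,280,135)]),np.hstack([f(W2,430,150,160,120),f(S,340,180,140,105)])]))
E
```

```text
(no output)
```

View pics/m2.png

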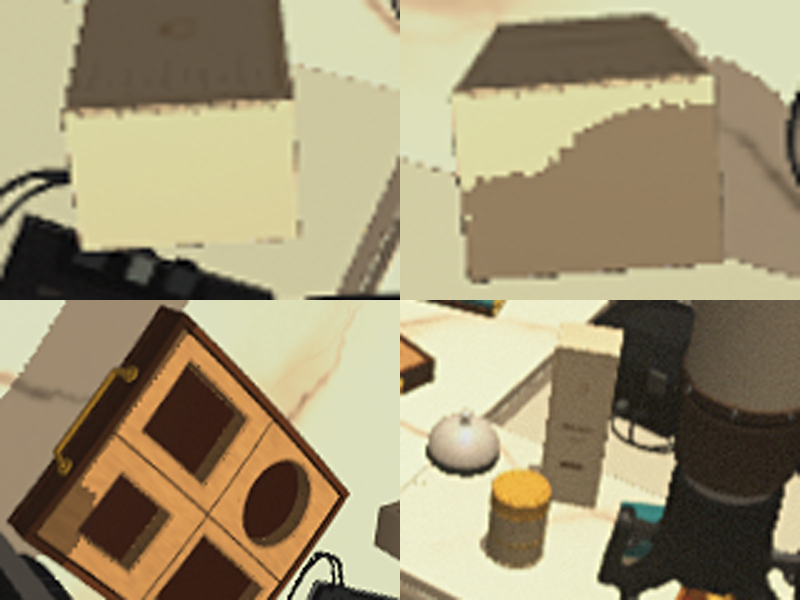

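The crops give clean corner points: the tall carton's top face in w1 is (287,277) to (344.5,309.5), and in w2 (294,158) to (361,200). The tray rim corners in w2 are (498,153), (437,238) and (569,227). I'll triangulate these.

```bash
python3 - <<'E'
from h import *
p1,p2,pt,ps=[load(n)[0] for n in("w1","w2","top0","scene0")]
A=[(287,277),(343,274.5),(344.5,309.5),(291,312.5)]
B=[(293.75,158.25),(358.25,153.25),(360.75,200),(297,205)]
C=[(463,192),(441.25,200),(435,184),(458.25,177)]
P=[]
for a,b,c in zip(A,B,C):
    r=[ray(p1,a,1),ray(p2,b,1),ray(pt,c)]
    X,e=tri(r[:2]); Y,e2=tri(r); Z,e3=tri(r[1:]); print(X.round(1),Y.round(1),np.round(e2,1),Z.round(1),np.round(e3,1)); P.append(X)
P=np.array(P); print("centre",P.mean(0), "sides",[np.linalg.norm(P[i]-P[i-1]).round(1) for i in range(4)])
for a,b in zip([(498,153),(437,238),(569,227)],[(342.4,225),(358.6,168.7),(261.4,204.6)]):
    print("tray",*[np.round(v,1) for v in tri([ray(p2,a,1),ray(pt,b)])])
# tin: lid top/bottom in scene, base front edge
for uv in ((380.6,269.5+8)): pass
c=(340+(122)*.35,180+187*.35); print("scene lid c",c, proj(ps,np.array([435.7,-320.3,88])),proj(ps,np.array([435.7,-320.3,68])),proj(ps,np.array([435.7,-320.3,0])))
print("tin top cam",plane(pt,(439.2,235.3),88),"w1",plane(p1,(341.4,171.3),88,1),"w2",plane(p2,(350.2,78.7),88,1))
E
```

```text
[ 544.6 -355.5  201. ] [ 543.5 -355.7  203.6] [0.6 0.8 0.7] [ 543.4 -355.7  205.7] [0.6 0.6]
[ 521.  -298.   204.1] [ 520.7 -298.   204.1] [0.3 0.3 0.7] [ 520.7 -297.9  202.9] [0.5 0.5]
[ 564.  -281.1  205.9] [ 563.4 -281.1  206.5] [0.4 0.5 0.7] [ 563.3 -281.   206.3] [0.6 0.6]
[ 587.8 -339.1  205.1] [ 582.7 -340.2  214.1] [1.5 2.4 1.6] [ 580.7 -339.3  224.5] [1.3 1.3]
centre [ 554.38555568 -318.41911405  204.02683583] sides [np.float64(46.4), np.float64(62.2), np.float64(46.2), np.float64(62.7)]
tray [458.8 -39.9  31.4] [5.2 5.2]
tray [636.6 -85.1  14.7] [4.3 4.3]
tray [522.7 207.9  31.5] [2.2 2.2]
scene lid c (382.7, 245.45) (np.float64(381.85233030567684), np.float64(244.41838570812183)) (np.float64(381.2462537807885), np.float64(249.66698012190108)) (np.float64(379.2565795270988), np.float64(266.8974662805257))
tin top cam [ 434.73270462 -316.44189938   88.        ] w1 [ 432.35098575 -322.45742462   88.        ] w2 [ 438.604229   -321.36324654   88.        ]
```

The tall carton's top centre is (554,-318.5) at z = 204, with its x axis at about 22°. The tin is at about (435.5,-319.5), and the scene view agrees with a height near 88 mm. I'll hover over the tin and check it from close up.

```bash
python3 -m pendant '[-0.045,0.001,0,0,0,0,-0.045,0.001,0,0,0,0,-0.035,0.001,-0.02,0,0,0,0,0,-0.045,0,0,0,0,0,-0.045,0,0,0,0,0,-0.035,0,0,0,0,0,0,0,0,0]'
python3 - <<'E'
from h import *
p,im=snap("wrist","w3"); print(bot.state()["ee_pos"], "lid exp", proj(p,np.array([435.5,-319.5,88]),1))
E
```

```text
clock: 2.5
ee_pos: [431.8, -318.0, 181.1]
tcp_rot: [-0.151, 0.989, 0.003, -0.004]
force: [-0.9, 0.0, 0.3]
finger_gap: 85.7
grasp_force: 0.0
[ 434.31745858 -319.39553833  184.4754914 ] lid exp (np.float64(317.48752872147645), np.float64(195.78845233881427))
```

View pics/w3.png

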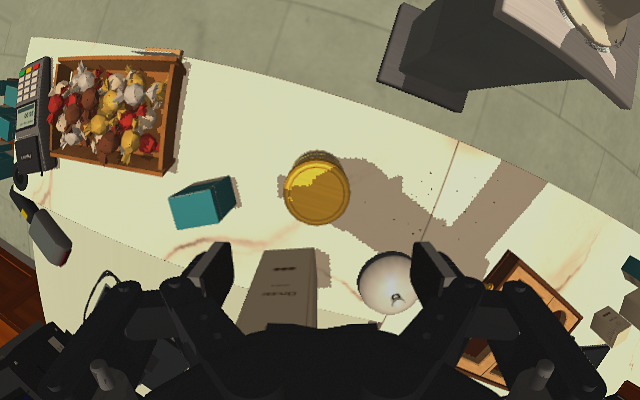

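The lid is centred at about (316,192), within 3 mm of the prediction. I'll descend and grip.

```bash
python3 -m pendant '[-0.001,0,-0.045,0,0,0,0,0,-0.045,0,0,0,0,0,-0.025,0,0,0,0,0,-0.017,0,0,0,0,0,0,0,0,0]'
python3 -m pendant '[0,0,0,0,0,0,0,0,0,0,0,0,0,0,0,0,0,0,0,0,0,0,0,0,0,0,0,0,0,0,0,0,0,0,0,0]' 0 35
```

```text
clock: 3.05
ee_pos: [435.7, -319.7, 53.6]
tcp_rot: [-0.152, 0.988, -0.0, -0.0]
force: [0.8, -0.3, 0.6]
finger_gap: 85.5
grasp_force: 0.0
clock: 3.65
ee_pos: [445.0, -321.1, 71.0]
tcp_rot: [-0.156, 0.988, -0.007, 0.009]
force: [-7.5, 17.9, 70.9]
finger_gap: 0.4
grasp_force: 36.4
```

```bash
python3 -m pendant '[0,0,0.03,0,0,0,0,0,0.045,0,0,0,0,0,0.045,0,0,0,0,0,0,0,0,0,0,0,0,0,0,0]' 1
python3 - <<'E'
from h import *
p,im=snap("wrist","w4"); s,i2=snap("scene","s4"); print(bot.state()["ee_pos"])
f=lambda im,x,y,w=100,h=75: cv2.resize(im[y:y+h,x:x+w],(400,300),interpolation=cv2.INTER_CUBIC)
cv2.imwrite("pics/m4.png",np.hstack([f(im,240,120,160,120),f(i2,340,200,120,90)]))
E
```

```text
clock: 4.15
ee_pos: [436.5, -319.4, 175.9]
tcp_rot: [-0.152, 0.988, -0.001, 0.003]
force: [-0.8, 0.1, -0.7]
finger_gap: 72.8
grasp_force: 0.0
[ 435.00601812 -318.86094131  172.97715905]
```

View pics/m4.png

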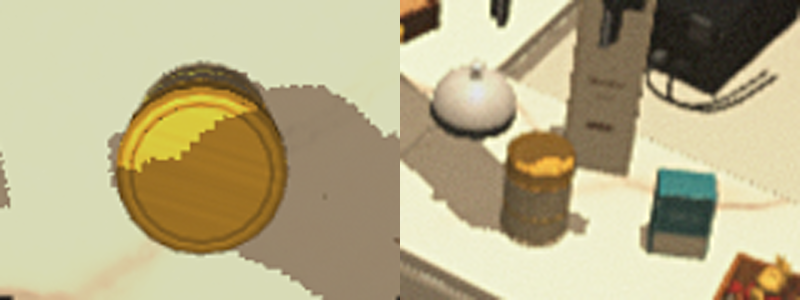

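The tin still stands upright, undisturbed, with its lid at (320,187) in w4. The fingers shut on top of it at z of about 71, so the tin really is near 70 mm high, as the wrist views said. I'll recompute and grip lower.

```bash
python3 - <<'E'
from h import *
p1,p2,p4,pt,ps=[load(n)[0] for n in("w1","w2","w4","top0","s4")]
r=[ray(p1,(341.4,171.3),1),ray(p2,(350.2,78.7),1),ray(p4,(320.4,187.2),1),ray(pt,(439.2,235.3)),ray(ps,(382.3,245.9))]
for s in ([0,1,2],[2,3],[3,4],[1,4],[0,1,2,3,4]): X,e=tri([r[i] for i in s]); print(s,X.round(1),np.round(e,1))
for z in(69,80): print(plane(p4,(320.4,187.2),z,1))
E
```

```text
[0, 1, 2] [ 435.8 -320.4   69.8] [0.7 0.2 0.5]
[2, 3] [ 436.3 -320.4   69.8] [0.1 0.1]
[3, 4] [ 436.5 -319.6   81.1] [2.1 2.1]
[1, 4] [ 437.7 -321.1   81.5] [0.1 0.1]
[0, 1, 2, 3, 4] [ 435.6 -320.6   80.2] [2.2 1.9 1.6 2.5 2.6]
[ 436.57338465 -320.41677067   69.        ]
[ 434.01649311 -321.13374591   80.        ]
```

```bash
python3 -m pendant '[0,0,-0.045,0,0,0,0,0,-0.045,0,0,0,0,-0.001,-0.03,0,0,0,0,0,-0.021,0,0,0,0,0,0,0,0,0]'
python3 -m pendant '[0,0,0,0,0,0,0,0,0,0,0,0,0,0,0,0,0,0,0,0,0,0,0,0]' 0 35
```

```text
clock: 4.75
ee_pos: [432.0, -318.8, 27.8]
tcp_rot: [-0.151, 0.988, 0.003, -0.005]
force: [0.2, 0.8, 0.2]
finger_gap: 85.3
grasp_force: 0.0
clock: 5.15
ee_pos: [436.4, -320.5, 33.4]
tcp_rot: [-0.152, 0.988, -0.001, 0.001]
force: [0.6, 0.5, 0.9]
finger_gap: 60.5
grasp_force: 38.5
```

The tin is gripped at 60.5 mm. I'll lift it and move toward the tray for views.

```bash
python3 -m pendant '[0,0,0.03,0,0,0,0,0,0.045,0,0,0,0,0,0.045,0,0,0,0,0.01,0.045,0,0,0,0.01,0.025,0.035,0,0,0,0.03,0.035,0,0,0,0,0.03,0.035,0,0,0,0,0.03,0.035,0,0,0,0]'
python3 -m pendant '[0.03,0.035,0,0,0,0,0.03,0.03,0,0,0,0,0,0,0,0,0,0,0,0,0,0,0,0]'
python3 - <<'E'
from h import *
snap("wrist","w5")
E
python3 -m pendant '[0,0.045,0,0,0,0,0,0.045,0,0,0,0,0,0.045,0,0,0,0,0,0.045,0,0,0,0,0,0,0,0,0,0,0,0,0,0,0,0]'
python3 - <<'E'
from h import *
_,b=snap("wrist","w6"); a=load("w5")[1]; print(bot.state()["ee_pos"])
cv2.imwrite("pics/m5.png",np.vstack([a[:300],b[:300]]))
E
```

```text
clock: 5.95
ee_pos: [535.8, -178.6, 232.9]
tcp_rot: [-0.151, 0.988, 0.0, 0.001]
force: [1.1, -0.8, -3.1]
finger_gap: 61.0
grasp_force: 39.5
clock: 6.35
ee_pos: [595.3, -114.1, 231.4]
tcp_rot: [-0.153, 0.988, 0.0, -0.001]
force: [-0.3, -0.1, -1.5]
finger_gap: 60.8
grasp_force: 39.4
clock: 7.0
ee_pos: [594.8, 64.7, 232.5]
tcp_rot: [-0.152, 0.988, 0.0, -0.0]
force: [-0.3, -0.5, -2.1]
finger_gap: 61.0
grasp_force: 39.6
[594.96465548  63.89011505 232.50139154]
```

View pics/m5.png

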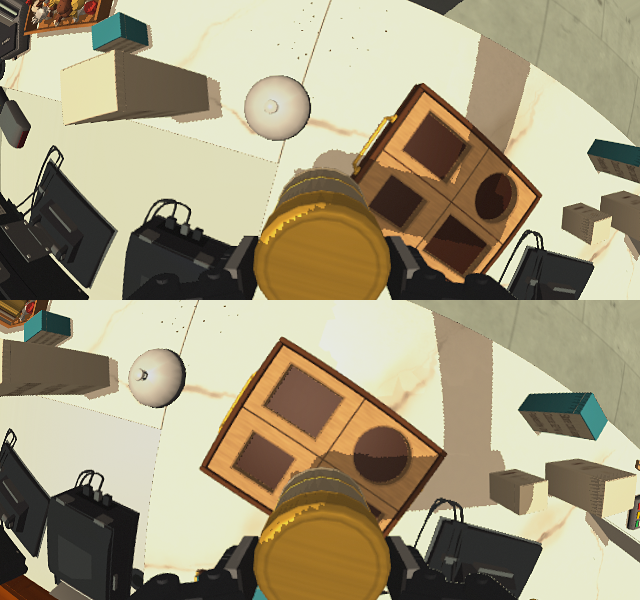

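Both views show the tray clearly. In w5 its corners are near (418,84) and (541,194), with the insert cross near (430,203). In w6 they are (281,38), (445,154) and (201,168), with the cross near (323,144). I'll refine these to sub-pixel positions and triangulate.

```bash
python3 - <<'E'
from h import *
p5,a=load("w5"); p6,b=load("w6")
def sp(im,pts,w): 
    g=cv2.cvtColor(im,cv2.COLOR_BGR2GRAY); c=np.float32(pts).reshape(-1,1,2).copy(); cv2.cornerSubPix(g,c,(w,w),(-1,-1),(3,40,.01)); return c[:,0]
A=sp(a,[(418,84),(541,194)],5); B=sp(b,[(281,38),(445,154),(201,168)],5); print(A,B)
for i,n in enumerate(("-x-y","-x+y")):
    X,e=tri([ray(p5,A[i],1),ray(p6,B[i],1)]); print(n,X.round(1),np.round(e,1),plane(p5,A[i],34,1).round(1),plane(p6,B[i],34,1).round(1))
print("+x-y",plane(p6,B[2],34,1).round(1))
# dark-floor wells: contours
for n,im,p in (("w5",a,p5),("w6",b,p6)):
    hsv=cv2.cvtColor(im,cv2.COLOR_BGR2HSV); print([hsv[v,u].tolist() for u,v in (((435,140),(435,180),(400,200),(495,190)) if n=="w5" else ((305,95),(345,100),(260,165),(383,140)))])
f=lambda im,x,y,w,h: cv2.resize(im[y:y+h,x:x+w],(400,400),interpolation=cv2.INTER_CUBIC)
cv2.imwrite("pics/m6.png",np.hstack([f(a,355,80,200,200),f(b,200,30,250,250)]))
E
```

```text
[[414.72375  84.3941 ]
 [542.0689  195.02692]] [[281.1499   35.78589]
 [446.8356  152.49315]
 [198.5464  168.35735]]
-x-y [451.7 -33.8  14.2] [3.3 3.3] [459.  -39.2  34. ] [452.6 -29.8  34. ]
-x+y [524.  208.6  33.3] [0.6 0.6] [524.7 208.   34. ] [523.5 208.3  34. ]
+x-y [637.5 -85.5  34. ]
[[8, 139, 77], [15, 144, 122], [11, 130, 49], [8, 150, 51]]
[[11, 107, 122], [16, 150, 229], [10, 124, 101], [9, 126, 97]]
```

View pics/m6.png

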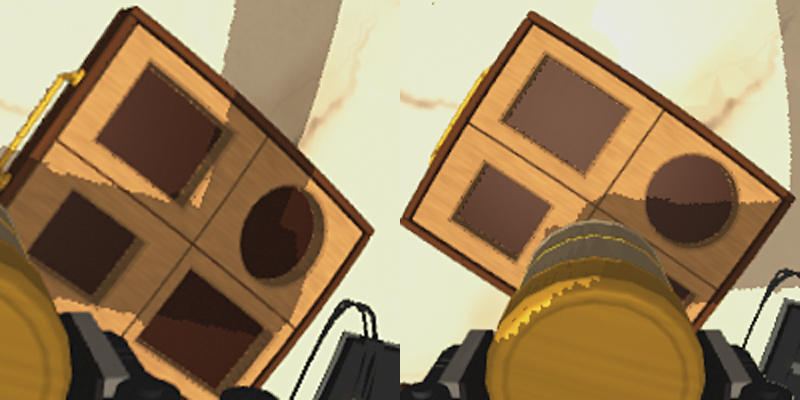

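The enlargement gives these rim points in w5 and w6: round well centre (496.5,196.5) and (383,154.5), insert cross (451.5,201.5) and (322.5,159.4), and near rim corner (424,84) and (282,38).

```bash
python3 - <<'E'
from h import *
p5,_=load("w5"); p6,_=load("w6")
a=lambda u,v:(355+u/2,80+v/2); b=lambda u,v:(200+(u-400)*.625,30+v*.625)
D={"-x-y":(a(138,8),b(531,13)),"-x+y":(a(372,231),b(793,199)),"cross":(a(193,243),b(596,207)),"round":(a(283,233.5),b(693,200))}
W5=[(150,62),(235,133),(183,207),(96,140)]; W6=[(548,54),(630,82),(586,175),(502,121)]
S5=[(75,188),(143,240),(100,300),(28,252)]; S6=[(485,161),(552,208),(517,259),(450,217)]
for i in range(4): D[f"tall{i}"]=(a(*W5[i]),b(*W6[i])); D[f"small{i}"]=(a(*S5[i]),b(*S6[i]))
for n,(x,y) in D.items():
    X,e=tri([ray(p5,x,1),ray(p6,y,1)]); print(n,X.round(1),e[0].round(1),plane(p5,x,31,1)[:2].round(1),plane(p6,y,31,1)[:2].round(1))
E=plane(p6,b(793,199),34,1)-plane(p6,b(402,222),34,1); C=plane(p6,b(531,13),34,1); F=plane(p6,b(793,199),34,1); G=plane(p6,b(402,222),34,1)
print(C,F,G,np.linalg.norm(F-C),np.linalg.norm(G-C),"centre",(F+G)/2,np.degrees(np.arctan2(*(F-C)[1::-1])),np.degrees(np.arctan2(*(G-C)[1::-1])))
print(bot.state()["ee_pos"])
E
```

```text
-x-y [454.6 -28.1  33.7] 0.6 [453.4 -27.3] [454.6 -28.6]
-x+y [526.1 208.9  31.1] 0.1 [525.9 209. ] [526.2 208.9]
cross [581.6  62.2  31.1] 0.4 [581.2  62.3] [582.   62.3]
round [554.1 132.4  25.2] 0.2 [553.5 128.3] [554.  131.1]
tall0 [481.4  -7.3  25.2] 0.3 [482.5  -9.3] [481.9  -6.5]
small0 [572.6 -28.7  31.3] 0.1 [572.5 -28.6] [572.8 -28.7]
tall1 [495.4  56.3  46.3] 9.1 [503.3  63. ] [484.4  57.8]
small1 [592.5  30.4  23.6] 1.3 [590.1  27. ] [592.6  30.7]
tall2 [561.4  47.8  26. ] 0.0 [561.1  45.4] [561.1  47.8]
small2 [638.6  15.6  28.8] 1.1 [636.9  14.6] [639.1  15.7]
tall3 [540.1 -25.3  27.8] 0.0 [540.1 -26.2] [540.1 -24.7]
small3 [620.7 -43.6  34. ] 1.0 [620.3 -43. ] [622.5 -44.4]
[455.21623103 -28.04367405  34.        ] [526.27655822 207.6053207   34.        ] [636.98535869 -81.71320996  34.        ] 246.13008517342666 189.5268710638924 centre [581.63095846  62.94605537  34.        ] 73.21923182243626 -16.449873669632467
[594.96465548  63.89011505 232.50139154]
```

The tray centre is (581.6,62.5) and its x axis is at -16.5°. The well centres are round (555,131), tall (523,19.5), mid (640,105.5) and small (607,-6). Now I'll place the tin.

```bash
python3 -m pendant '[-0.02,0.034,0,0,0,0,-0.02,0.033,0,0,0,0,0,0,-0.045,0,0,0,0,0,-0.045,0,0,0,0,0,-0.045,0,0,0,0,0,-0.02,0,0,0,0,0,0,0,0,0,0,0,0,0,0,0]'
python3 -m pendant '[0,0,-0.008,0,0,0,0,0,-0.008,0,0,0,0,0,-0.008,0,0,0,0,0,-0.004,0,0,0,0,0,-0.002,0,0,0,0,0,0,0,0,0,0,0,0,0,0,0]'
```

```text
clock: 7.85
ee_pos: [556.6, 130.6, 78.2]
tcp_rot: [-0.151, 0.989, -0.0, 0.001]
force: [1.1, 0.7, -1.5]
finger_gap: 60.9
grasp_force: 39.7
clock: 8.55
ee_pos: [555.8, 132.0, 47.4]
tcp_rot: [-0.152, 0.988, 0.0, 0.0]
force: [-0.5, 0.7, -2.3]
finger_gap: 60.9
grasp_force: 39.7
```

```bash
python3 -m pendant '[0,0,-0.001,0,0,0,0,0,-0.001,0,0,0,0,0,0,0,0,0]'
python3 -m pendant '[0,0,0,0,0,0,0,0,0,0,0,0,0,0,0,0,0,0,0,0,0,0,0,0]' 0.95
python3 -m pendant '[0,0,0.02,0,0,0,0,0,0.04,0,0,0,0,0,0.045,0,0,0,0,0,0.045,0,0,0,-0.02,0.02,0.045,0,0,0,0,0,0,0,0,0]'
```

```text
clock: 8.85
ee_pos: [556.1, 132.0, 46.4]
tcp_rot: [-0.152, 0.988, 0.0, 0.001]
force: [-1.4, -0.5, 4.0]
finger_gap: 60.9
grasp_force: 40.3
clock: 9.25
ee_pos: [555.6, 131.8, 45.1]
tcp_rot: [-0.152, 0.988, -0.0, -0.0]
force: [-0.6, -0.7, -0.9]
finger_gap: 81.1
grasp_force: 0.0
clock: 9.85
ee_pos: [539.2, 152.9, 245.0]
tcp_rot: [-0.153, 0.988, 0.002, 0.007]
force: [0.5, 0.5, 0.1]
finger_gap: 80.8
grasp_force: 0.0
```

The tin is seated. Now I'll take views of the left-hand group.

```bash
python3 -m pendant '[-0.02,0.02,0.03,0,0,0,-0.02,0.03,0.03,0,0,0,0,0.045,0,0,0,0,0,0.045,0,0,0,0,0,0,0,0,0,0,0,0,0,0,0,0]' 1
python3 - <<'E'
from h import *
snap("wrist","w7"); print(bot.state()["ee_pos"])
E
python3 -m pendant '[0,0.045,0,0,0,0,0,0.045,0,0,0,0,0.005,0.04,0,0,0,0,0,0,0,0,0,0,0,0,0,0,0,0]'
python3 - <<'E'
from h import *
_,b=snap("wrist","w8"); a=load("w7")[1]; print(bot.state()["ee_pos"])
cv2.imwrite("pics/m7.png",np.vstack([a[:300],b[:300]]))
E
```

```text
clock: 10.45
ee_pos: [496.3, 291.3, 296.4]
tcp_rot: [-0.153, 0.988, -0.001, -0.001]
force: [-0.6, 0.1, 0.4]
finger_gap: 85.4
grasp_force: 0.0
[496.50817938 290.45209172 296.7726154 ]
clock: 11.0
ee_pos: [502.0, 419.9, 296.6]
tcp_rot: [-0.152, 0.988, -0.001, -0.001]
force: [-0.8, -0.0, -0.7]
finger_gap: 85.2
grasp_force: 0.0
[502.07909376 419.27513128 297.33070497]
```

View pics/m7.png

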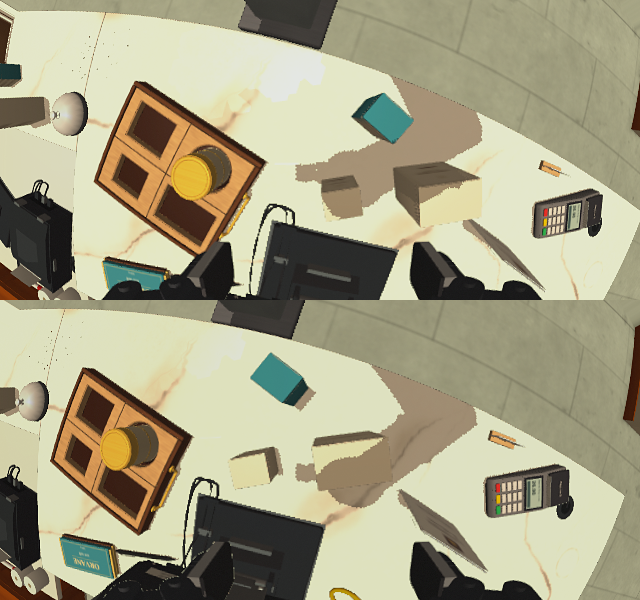

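The tin sits in the round well. Small is around (345,195) in w7 and (253,168) in w8. Mid is around (440,195) in w7 and (350,162) in w8. I'll zoom in for the corners.

```bash
python3 - <<'E'
from h import *
a=load("w7")[1]; b=load("w8")[1]
f=lambda im,x,y: cv2.resize(im[y:y+90,x:x+180],(594,297),interpolation=cv2.INTER_CUBIC)
cv2.imwrite("pics/m8.png",np.vstack([f(a,310,148),f(b,220,125)]))
E
```

```text
(no output)
```

View pics/m8.png

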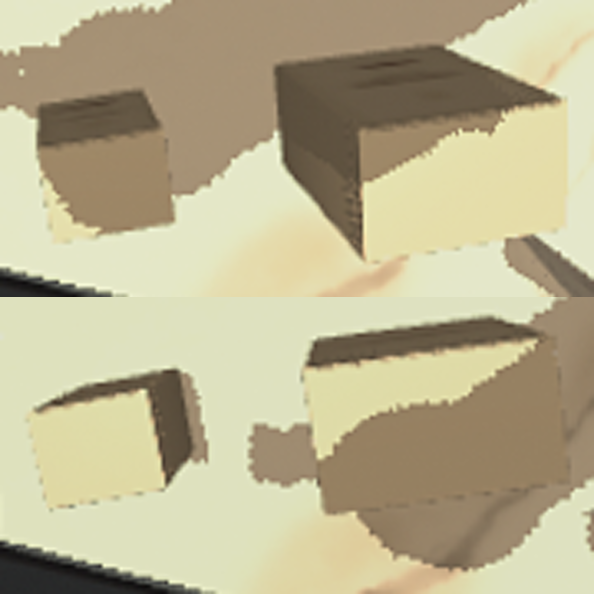

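```bash
python3 - <<'E'
from h import *
p7,_=load("w7"); p8,_=load("w8")
for n,A,B in (("small",[(38,147),(162,127),(174,220),(54,242)],[(32,114),(148,91),(164,190),(50,211)]),("mid",[(359,128),(566,98),(566,230),(366,261)],[(304,71),(548,37),(568,183),(324,216)])):
    P=[]
    for a,b in zip(A,B):
        X,e=tri([ray(p7,(310+a[0]/3.3,148+a[1]/3.3),1),ray(p8,(220+b[0]/3.3,125+b[1]/3.3),1)]); P.append(X); print(X.round(1),e[0].round(2))
    P=np.array(P); print(n,P.mean(0).round(1)); 
    for i in range(4): d=P[(i+1)%4]-P[i]; print(np.linalg.norm(d).round(1),np.degrees(np.arctan2(d[1],d[0])).round(1))
s=bot.state(); print(s["ee_pos"],s["joint_positions"].round(2))
E
```

```text
[527.4 301.4  74.9] 0.39
[504.5 345.1  78. ] 0.14
[539.1 361.9  80.6] 0.46
[562.3 319.1  78.9] 0.15
small [533.3 331.9  78.1]
49.4 117.7
38.6 25.9
48.6 -61.6
39.3 -153.1
[473.6 400.6 133.8] 0.08
[437.8 472.8 136.6] 0.32
[482.8 496.2 135. ] 0.62
[517.6 421.2 136.1] 0.09
mid [478.  447.7 135.4]
80.7 116.4
50.8 27.4
82.7 -65.1
48.6 -154.9
[502.07909376 419.27513128 297.33070497] [ 0.94  0.39  0.25  0.   -1.43 -2.21]
```

Small's top is at (533.3,332) and z of about 80, with its x axis at 27°. Mid's top is at (478,447.5) and z of 135, with its x axis at 26.3°. I'll rotate +99.5° and hover over small.

```bash
python3 -m pendant '[0.004,-0.011,0,0,0,0.145,0.004,-0.011,0,0,0,0.145,0.004,-0.011,0,0,0,0.145,0.004,-0.011,0,0,0,0.145,0.004,-0.011,0,0,0,0.145,0.004,-0.011,0,0,0,0.145,0.004,-0.011,0,0,0,0.145,0.003,-0.010,0,0,0,0.145]'
python3 -m pendant '[0,0,-0.03,0,0,0.145,0,0,-0.03,0,0,0.145,0,0,-0.03,0,0,0.145,0,0,-0.03,0,0,0.142,0,0,0,0,0,0,0,0,0,0,0,0]'
python3 - <<'E'
from h import *
p,im=snap("wrist","w9"); s=bot.state(); print(s["ee_pos"],s["tcp_rot"],s["joint_positions"].round(2))
q=s["tcp_rot"]; print("yaw of y",np.degrees(2*np.arctan2(q[1],q[0])-np.pi/2))
for X in ([527.4,301.4,80],[504.5,345.1,80],[539.1,361.9,80],[562.3,319.1,80]): u=proj(p,np.array(X),1); cv2.circle(im,tuple(int(round(v)) for v in u),2,(0,0,255),-1)
cv2.imwrite("pics/w9b.png",im)
E
```

```text
clock: 11.85
ee_pos: [533.0, 330.9, 298.6]
tcp_rot: [-0.67, 0.742, -0.0, 0.001]
force: [0.6, 0.2, 0.1]
finger_gap: 85.2
grasp_force: 0.0
clock: 12.45
ee_pos: [533.4, 332.4, 178.9]
tcp_rot: [0.852, -0.524, 0.001, -0.0]
force: [-0.8, -0.7, 0.3]
finger_gap: 85.3
grasp_force: 0.0
[533.93724993 333.29470833 179.96788228] [ 0.85176265 -0.52392479  0.00087648 -0.00156036] [ 0.82  0.41 -0.02  0.   -1.14 -0.35]
yaw of y -153.19188989217957
```

View pics/w9b.png

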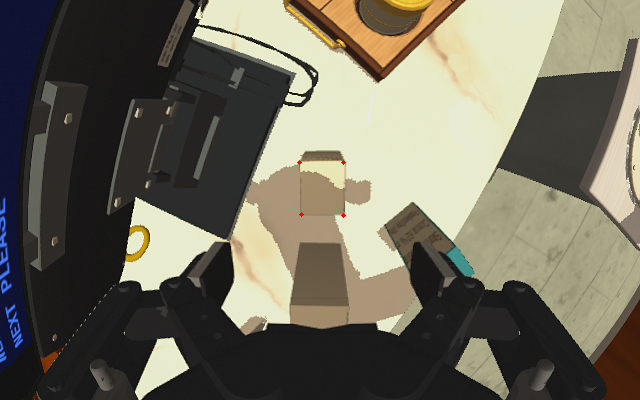

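The predicted corners land exactly on the small carton's top face, from (300,161) to (344,215), and the fingers are aligned. I'll descend and grip.

```bash
python3 -m pendant '[0,0,-0.04,0,0,0,0,0,-0.04,0,0,0,0,0,-0.035,0,0,0,0,0,-0.024,0,0,0,0,0,0,0,0,0]'
python3 -m pendant '[0,0,0,0,0,0,0,0,0,0,0,0,0,0,0,0,0,0,0,0,0,0,0,0]' 0 30
```

```text
clock: 13.0
ee_pos: [532.0, 332.6, 37.0]
tcp_rot: [0.852, -0.524, -0.001, 0.002]
force: [-0.5, -1.0, -0.4]
finger_gap: 85.7
grasp_force: 0.0
clock: 13.4
ee_pos: [533.7, 334.5, 41.0]
tcp_rot: [0.853, -0.522, 0.001, -0.002]
force: [-1.6, -0.7, 6.2]
finger_gap: 39.4
grasp_force: 30.6
```

```bash
python3 -m pendant '[0,0,0.03,0,0,0,0,0,0.045,0,0,0,0,0,0.045,0,0,0,0,0,0.04,0,0,0,0,0,0,0,0,0]'
python3 -m pendant '[0,-0.045,0,0,0,0,0,-0.045,0,0,0,0,0,-0.045,0,0,0,-0.1265,0,-0.045,0,0,0,-0.1265,0.02,-0.045,0,0,0,-0.1265,0.02,-0.045,0,0,0,-0.1265,0.02,-0.045,0,0,0,-0.1265,0.0135,-0.023,0,0,0,-0.1265]'
python3 -m pendant '[0,0,0,0,0,0,0,0,0,0,0,0,0,0,0,0,0,0]'
python3 - <<'E'
from h import *
p,im=snap("wrist","w10"); P=[bot.state()["ee_pos"] for _ in range(1)]; q=bot.state()["tcp_rot"]; print(P,"yaw",np.degrees(2*np.arctan2(q[1],q[0])-np.pi/2))
E
```

```text
clock: 13.9
ee_pos: [535.9, 335.8, 206.5]
tcp_rot: [0.853, -0.522, 0.003, -0.007]
force: [0.9, 0.4, -2.0]
finger_gap: 39.5
grasp_force: 31.4
clock: 14.7
ee_pos: [606.3, -7.6, 197.7]
tcp_rot: [-0.595, 0.804, 0.0, -0.001]
force: [0.0, 1.2, -1.4]
finger_gap: 39.0
grasp_force: 31.4
clock: 15.0
ee_pos: [605.6, -3.7, 198.1]
tcp_rot: [-0.599, 0.801, 0.0, -0.0]
force: [-0.1, -0.5, -1.6]
finger_gap: 39.2
grasp_force: 31.4
[array([605.68071065,  -3.38266493, 198.32941095])] yaw 163.60145476661438
```

```bash
python3 -m pendant '[0.001,-0.002,-0.04,0,0,0,0,0,-0.045,0,0,0,0,0,-0.035,0,0,0,0,0,-0.01,0,0,0,0,0,-0.008,0,0,0,0,0,0,0,0,0,0,0,0,0,0,0]'
python3 -m pendant '[0,0,-0.002,0,0,0,0,0,-0.002,0,0,0,0,0,0,0,0,0]'
```

```text
clock: 15.75
ee_pos: [608.4, -5.9, 62.3]
tcp_rot: [-0.599, 0.801, -0.001, 0.001]
force: [0.1, 0.0, -1.9]
finger_gap: 39.3
grasp_force: 31.5
clock: 16.05
ee_pos: [607.2, -6.4, 56.8]
tcp_rot: [-0.598, 0.801, -0.0, 0.0]
force: [-0.8, -0.5, -1.9]
finger_gap: 39.2
grasp_force: 31.5
```

```bash
python3 -m pendant '[0,0,-0.002,0,0,0,0,0,0,0,0,0]'
python3 -m pendant '[0,0,-0.001,0,0,0,0,0,0,0,0,0]'
```

```text
clock: 16.25
ee_pos: [607.1, -6.4, 54.3]
tcp_rot: [-0.598, 0.801, 0.0, -0.0]
force: [-0.5, -0.3, -2.2]
finger_gap: 39.4
grasp_force: 31.5
clock: 16.45
ee_pos: [607.3, -6.4, 54.1]
tcp_rot: [-0.598, 0.801, -0.0, -0.0]
force: [-1.4, -0.3, 1.9]
finger_gap: 39.3
grasp_force: 31.9
```

```bash
python3 -m pendant '[0,0,-0.001,0,0,0,0,0,0,0,0,0]'
python3 -m pendant '[0,0,0,0,0,0,0,0,0,0,0,0,0,0,0,0,0,0,0,0,0,0,0,0]' 0.75
python3 -m pendant '[0,0,0.02,0,0,0,0,0,0.04,0,0,0,0,0,0.045,0,0,0,0,0,0.045,0,0,0,0,0,0.045,0,0,0,-0.02,0.03,0.025,0,0,0.08,-0.02,0.04,0,0,0,0.08,-0.02,0.04,0,0,0,0.08]' 1
python3 -m pendant '[-0.02,0.045,0,0,0,0.08,-0.02,0.045,0,0,0,0.08,-0.015,0.045,0,0,0,0.08,-0.014,0.045,0,0,0,0.08,0,0.045,0,0,0,0.08,0,0.045,0,0,0,0.08,0,0.045,0,0,0,0.025,0,0.029,0,0,0,0]'
python3 -m pendant '[0,0,-0.02,0,0,0,0,0,0,0,0,0,0,0,0,0,0,0]'
python3 - <<'E'
from h import *
p,im=snap("wrist","w11"); s=bot.state(); q=s["tcp_rot"]; print(s["ee_pos"],"yaw",np.degrees(2*np.arctan2(q[1],q[0])-np.pi/2))
for X in ([473.6,400.6,135],[437.8,472.8,135],[482.8,496.2,135],[517.6,421.2,135]): u=proj(p,np.array(X),1); print(np.round(u)); cv2.circle(im,tuple(int(round(v)) for v in u),2,(0,0,255),-1)
t,ti=snap("top","t11")
c=cv2.resize(ti[140:235,255:369],(400,333),interpolation=cv2.INTER_CUBIC)
cv2.imwrite("pics/w11b.png",np.hstack([cv2.resize(im,(400,250)) if 0 else im[80:400,150:550][:320],c[:320]]))
E
```

```text
clock: 16.65
ee_pos: [607.3, -6.4, 54.0]
tcp_rot: [-0.599, 0.801, -0.0, 0.0]
force: [-3.5, 0.2, 6.6]
finger_gap: 38.8
grasp_force: 32.6
clock: 17.05
ee_pos: [607.3, -6.4, 52.3]
tcp_rot: [-0.598, 0.801, 0.0, -0.0]
force: [-0.4, -0.7, -0.6]
finger_gap: 64.2
grasp_force: 0.0
clock: 17.85
ee_pos: [546.9, 104.6, 273.6]
tcp_rot: [-0.691, 0.723, -0.0, 0.001]
force: [-0.1, -0.3, -0.8]
finger_gap: 85.3
grasp_force: 0.0
clock: 18.65
ee_pos: [477.7, 450.5, 271.6]
tcp_rot: [0.849, -0.528, -0.0, 0.0]
force: [0.5, 0.3, 0.4]
finger_gap: 85.6
grasp_force: 0.0
clock: 18.95
ee_pos: [478.3, 447.2, 252.2]
tcp_rot: [0.849, -0.529, 0.0, 0.001]
force: [-0.2, -0.0, 0.7]
finger_gap: 85.6
grasp_force: 0.0
[478.67934845 447.25279035 253.26398185] yaw -153.83655311164244
[348. 143.]
[346. 225.]
[295. 226.]
[295. 142.]
```

View pics/w11b.png

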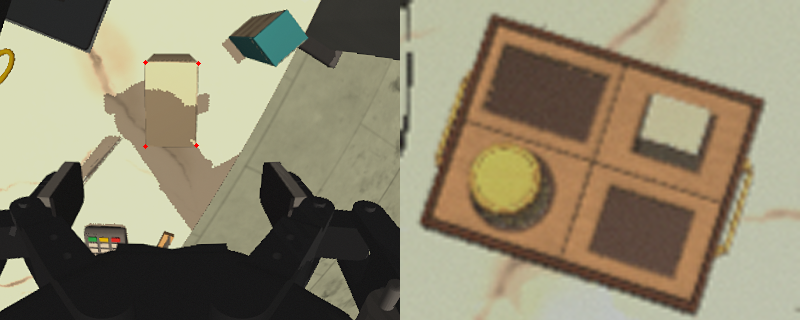

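The mid carton's top matches the prediction, and the top view shows the tin and the small carton standing in their wells. I'll grip mid.

```bash
python3 -m pendant '[0,0,-0.04,0,0,0,0,0,-0.045,0,0,0,0,0,-0.04,0,0,0,0,0,-0.032,0,0,0,0,0,0,0,0,0]'
python3 -m pendant '[0,0,0,0,0,0,0,0,0,0,0,0,0,0,0,0,0,0,0,0,0,0,0,0]' 0 40
python3 -m pendant '[0,0,0.03,0,0,0,0,0,0.045,0,0,0,0,0,0.045,0,0,0,0,0,0.03,0,0,0,0,0,0,0,0,0,0,0,0,0,0,0]'
```

```text
clock: 19.55
ee_pos: [476.6, 444.6, 91.5]
tcp_rot: [0.848, -0.529, -0.001, 0.004]
force: [0.2, -0.2, 0.1]
finger_gap: 85.2
grasp_force: 0.0
clock: 19.95
ee_pos: [479.4, 448.9, 99.0]
tcp_rot: [0.849, -0.528, 0.001, -0.003]
force: [-1.6, -0.2, 6.4]
finger_gap: 48.2
grasp_force: 42.3
clock: 20.55
ee_pos: [477.5, 447.5, 245.4]
tcp_rot: [0.849, -0.529, -0.001, -0.0]
force: [-0.0, -0.2, -5.1]
finger_gap: 48.4
grasp_force: 42.8
```

```bash
python3 -m pendant '[0,-0.04,0,0,0,-0.1,0,-0.045,0,0,0,-0.1,0,-0.045,0,0,0,-0.1,0,-0.045,0,0,0,-0.1,0,-0.045,0,0,0,-0.1,0,-0.045,0,0,0,-0.1,0,-0.045,0,0,0,-0.1,0,-0.032,0,0,0,-0.045]'
python3 -m pendant '[0.04,0,0,0,0,0,0.04,0,0,0,0,0,0.04,0,0,0,0,0,0.042,0,0,0,0,0,0,0,0,0,0,0,0,0,0,0,0,0,0,0,0,0,0,0]'
python3 - <<'E'
from workcell import bot
import numpy as np
s=bot.state(); q=s["tcp_rot"]; print(s["ee_pos"],np.degrees(2*np.arctan2(q[1],q[0])-np.pi/2))
E
```

```text
clock: 21.35
ee_pos: [476.0, 102.7, 243.1]
tcp_rot: [-0.597, 0.803, 0.001, -0.003]
force: [0.1, 0.6, -2.6]
finger_gap: 48.5
grasp_force: 42.9
clock: 22.05
ee_pos: [638.8, 105.4, 243.9]
tcp_rot: [-0.598, 0.801, 0.001, -0.002]
force: [-0.3, 0.6, -2.6]
finger_gap: 48.5
grasp_force: 43.4
[638.81101191 105.44235231 243.88152879] 163.50463419519656
```

```bash
python3 -m pendant '[0.001,0,-0.04,0,0,0,0,0,-0.045,0,0,0,0,0,-0.03,0,0,0,0,0,-0.01,0,0,0,0,0,0,0,0,0,0,0,0,0,0,0]'
python3 -m pendant '[0,0,-0.003,0,0,0,0,0,-0.003,0,0,0,0,0,-0.001,0,0,0,0,0,0,0,0,0,0,0,0,0,0,0]'
```

```text
clock: 22.65
ee_pos: [642.2, 106.0, 122.9]
tcp_rot: [-0.599, 0.801, -0.001, 0.002]
force: [0.1, 0.3, -1.6]
finger_gap: 48.4
grasp_force: 43.4
clock: 23.15
ee_pos: [641.4, 105.6, 113.7]
tcp_rot: [-0.598, 0.801, -0.0, 0.0]
force: [0.1, -0.3, -3.2]
finger_gap: 48.6
grasp_force: 43.4
```

```bash
python3 -m pendant '[0,0,-0.002,0,0,0,0,0,-0.001,0,0,0,0,0,0,0,0,0]'
python3 -m pendant '[0,0,-0.001,0,0,0,0,0,0,0,0,0]'
python3 -m pendant '[0,0,-0.001,0,0,0,0,0,0,0,0,0]'
```

```text
clock: 23.45
ee_pos: [641.7, 105.7, 112.2]
tcp_rot: [-0.599, 0.801, -0.0, 0.001]
force: [-3.2, -0.2, 5.2]
finger_gap: 48.3
grasp_force: 44.2
clock: 23.65
ee_pos: [641.8, 105.6, 112.1]
tcp_rot: [-0.599, 0.801, -0.001, 0.001]
force: [-4.1, 0.2, 9.0]
finger_gap: 48.5
grasp_force: 44.6
clock: 23.85
ee_pos: [641.9, 105.6, 112.1]
tcp_rot: [-0.599, 0.801, -0.001, 0.001]
force: [-4.6, 0.6, 12.1]
finger_gap: 48.3
grasp_force: 45.0
```

The carton has seated: the TCP rose 13 mm from the grasp height to contact, which is the well floor. I'll release and go for the tall carton.

```bash
python3 -m pendant '[0,0,0.002,0,0,0,0,0,0,0,0,0,0,0,0,0,0,0,0,0,0,0,0,0]' 0.85
python3 -m pendant '[0,0,0.02,0,0,0,0,0,0.04,0,0,0,0,0,0.045,0,0,0,0,0,0.045,0,0,0,0,0,0.045,0,0,0,-0.01,-0.03,0.02,0,0,0.068,-0.01,-0.04,0,0,0,0.068,-0.01,-0.044,0,0,0,0.068]' 1
python3 -m pendant '[-0.01,-0.044,0,0,0,0.068,-0.01,-0.044,0,0,0,0.068,-0.01,-0.044,0,0,0,0.068,-0.01,-0.044,0,0,0,0.068,-0.008,-0.044,0,0,0,0.068,-0.009,-0.044,0,0,0,0.068,0,-0.044,0,0,0,0.060,0,0,0,0,0,0]'
python3 -m pendant '[0,0,0,0,0,0,0,0,0,0,0,0]'
python3 - <<'E'
from h import *
p,im=snap("wrist","w12"); s=bot.state(); q=s["tcp_rot"]; print(s["ee_pos"],"yaw",np.degrees(2*np.arctan2(q[1],q[0])-np.pi/2),s["joint_positions"].round(2))
for X in ([544.6,-355.5,204],[521,-298,204],[564,-281.1,204],[587.8,-339.1,204]): u=proj(p,np.array(X),1); print(np.round(u)); cv2.circle(im,tuple(int(round(v)) for v in u),2,(0,0,255),-1)
t,ti=snap("top","t12")
c=cv2.resize(ti[140:235,255:369],(400,333),interpolation=cv2.INTER_CUBIC)
cv2.imwrite("pics/w12b.png",np.hstack([im[80:400,120:520],c[:320]]))
E
```

```text
clock: 24.25
ee_pos: [641.2, 105.6, 110.0]
tcp_rot: [-0.598, 0.801, 0.0, -0.0]
force: [0.2, -0.3, 0.2]
finger_gap: 72.1
grasp_force: 0.0
clock: 25.05
ee_pos: [611.2, -8.7, 326.1]
tcp_rot: [-0.679, 0.735, -0.0, 0.001]
force: [0.2, -0.4, -0.5]
finger_gap: 85.6
grasp_force: 0.0
clock: 25.85
ee_pos: [553.2, -320.9, 323.9]
tcp_rot: [0.828, -0.561, -0.001, 0.001]
force: [0.2, 0.2, -0.5]
finger_gap: 85.7
grasp_force: 0.0
clock: 26.05
ee_pos: [554.4, -315.7, 325.3]
tcp_rot: [0.829, -0.559, -0.0, -0.0]
force: [-0.3, 0.1, -0.3]
finger_gap: 85.4
grasp_force: 0.0
[ 554.51538448 -315.38308619  325.57342876] yaw -157.9317416207064 [-0.26  0.36  0.27 -0.   -1.48  0.65]
[347. 149.]
[346. 212.]
[299. 212.]
[298. 148.]
```

View pics/w12b.png

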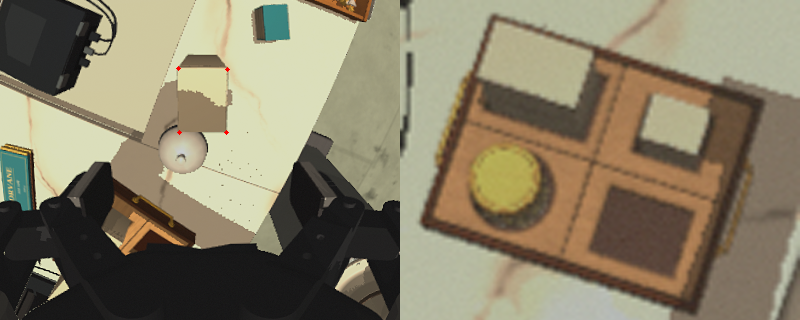

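Both cartons and the tin stand in their wells in the top view, and the tall carton's top face matches the prediction. I'll grip tall.

```bash
python3 -m pendant '[0,-0.003,-0.04,0,0,0,0,0,-0.045,0,0,0,0,0,-0.04,0,0,0,0,0,-0.035,0,0,0,0,0,0,0,0,0,0,0,0,0,0,0]'
python3 -m pendant '[0,0,0,0,0,0,0,0,0,0,0,0,0,0,0,0,0,0,0,0,0,0,0,0,0,0,0,0,0,0]' 0 40
python3 -m pendant '[0,0,0.03,0,0,0,0,0,0.045,0,0,0,0,0,0.045,0,0,0,0,0,0.03,0,0,0,0,0,0,0,0,0,0,0,0,0,0,0]'
```

```text
clock: 26.75
ee_pos: [555.1, -319.0, 166.6]
tcp_rot: [0.83, -0.558, 0.001, 0.0]
force: [1.0, -0.0, 0.4]
finger_gap: 85.4
grasp_force: 0.0
clock: 27.25
ee_pos: [555.6, -320.0, 168.0]
tcp_rot: [0.829, -0.559, 0.002, -0.0]
force: [0.4, 0.0, 6.1]
finger_gap: 47.1
grasp_force: 42.0
clock: 27.85
ee_pos: [553.8, -318.8, 314.8]
tcp_rot: [0.829, -0.559, -0.001, -0.001]
force: [-0.5, 0.3, -3.3]
finger_gap: 46.4
grasp_force: 42.2
```

```bash
python3 -m pendant '[-0.004,0.035,0,0,0,-0.084,-0.004,0.043,0,0,0,-0.084,-0.004,0.043,0,0,0,-0.084,-0.004,0.043,0,0,0,-0.084,-0.004,0.043,0,0,0,-0.084,-0.004,0.043,0,0,0,-0.084,-0.004,0.043,0,0,0,-0.084,-0.003,0.045,0,0,0,-0.084]'
python3 -m pendant '[0,0,0,0,0,0,0,0,0,0,0,0,0,0,0,0,0,0,0,0,0,0,0,0]'
python3 - <<'E'
from workcell import bot
import numpy as np
s=bot.state(); q=s["tcp_rot"]; print(s["ee_pos"],np.degrees(2*np.arctan2(q[1],q[0])-np.pi/2))
E
```

```text
clock: 28.65
ee_pos: [521.4, 20.1, 312.9]
tcp_rot: [-0.597, 0.802, 0.001, -0.002]
force: [1.1, -0.5, -1.3]
finger_gap: 46.7
grasp_force: 42.2
clock: 29.05
ee_pos: [523.0, 17.6, 314.7]
tcp_rot: [-0.598, 0.802, 0.0, -0.001]
force: [0.7, -0.3, -2.1]
finger_gap: 46.5
grasp_force: 42.2
[522.9623063   17.58543947 314.66767481] 163.40815839574773
```

```bash
python3 -m pendant '[-0.0005,0.002,-0.035,0,0,0,0,0,-0.04,0,0,0,0,0,-0.03,0,0,0,0,0,-0.015,0,0,0,0,0,0,0,0,0,0,0,0,0,0,0]'
python3 -m pendant '[0,0,-0.004,0,0,0,0,0,-0.004,0,0,0,0,0,-0.002,0,0,0,0,0,0,0,0,0,0,0,0,0,0,0]'
```

```text
clock: 29.65
ee_pos: [523.3, 19.8, 196.1]
tcp_rot: [-0.598, 0.802, -0.0, 0.0]
force: [0.5, -1.3, -2.5]
finger_gap: 46.4
grasp_force: 42.3
clock: 30.15
ee_pos: [522.9, 20.7, 185.7]
tcp_rot: [-0.598, 0.801, -0.0, 0.0]
force: [1.2, -0.0, -2.7]
finger_gap: 46.5
grasp_force: 42.3
```

```bash
python3 -m pendant '[0,0,-0.002,0,0,0,0,0,-0.002,0,0,0,0,0,0,0,0,0]'
python3 -m pendant '[0,0,-0.001,0,0,0,0,0,0,0,0,0]'
python3 -m pendant '[0,0,-0.001,0,0,0,0,0,0,0,0,0]'
```

```text
clock: 30.45
ee_pos: [522.6, 20.6, 181.2]
tcp_rot: [-0.598, 0.801, 0.0, -0.0]
force: [-0.0, -0.5, -1.5]
finger_gap: 46.6
grasp_force: 42.3
clock: 30.65
ee_pos: [522.9, 20.7, 181.0]
tcp_rot: [-0.598, 0.801, -0.0, 0.0]
force: [-0.9, 0.7, 1.4]
finger_gap: 46.4
grasp_force: 42.6
clock: 30.85
ee_pos: [523.1, 20.8, 181.0]
tcp_rot: [-0.598, 0.801, -0.0, 0.001]
force: [-1.5, 0.5, 6.0]
finger_gap: 46.7
grasp_force: 43.1
```

```bash
python3 -m pendant '[0,0,0.001,0,0,0,0,0,0,0,0,0,0,0,0,0,0,0,0,0,0,0,0,0,0,0,0,0,0,0]' 0.85
python3 -m pendant '[0,0,0.015,0,0,0,0,0,0.03,0,0,0,0,0,0.045,0,0,0,0,0,0.045,0,0,0,0,-0.04,0.03,0,0,0,0,-0.045,0,0,0,0,0,-0.045,0,0,0,0,0,-0.045,0,0,0,0]'
python3 -m pendant '[-0.01,-0.045,0,0,0,0,-0.01,-0.045,0,0,0,0,-0.01,-0.045,0,0,0,0,0,-0.04,0,0,0,0,0,0,0,0,0,0,0,0,0,0,0,0]'
python3 - <<'E'
from h import *
p,im=snap("top","t13"); im0=load("top0")[1]
hsv=cv2.cvtColor(im,cv2.COLOR_BGR2HSV)
d=cv2.absdiff(im,load("t12")[1]).max(2)[150:240,255:370]; m=(d>40).astype(np.uint8); n,l,s,c=cv2.connectedComponentsWithStats(m)
print([(s[i].tolist(),(c[i]+[255,150]).round(1)) for i in range(1,n) if s[i,4]>60])
print("expected tall top",proj(p,np.array([523,20,218])),"teal",)
for x,y,w,h in((195,225,35,25),(455,205,40,25)):
    f=lambda I: cv2.moments(cv2.inRange(cv2.cvtColor(I[y:y+h,x:x+w],cv2.COLOR_BGR2HSV),(80,80,60),(105,255,255)),True)
    for I in(im0,im): M=f(I); print(M["m00"],M["m10"]/max(M["m00"],1),M["m01"]/max(M["m00"],1))
print(bot.state()["ee_pos"],bot.state()["force"])
# tall top-face corners by mask of bright cream in the tray area
m=np.zeros(im.shape[:2],np.uint8); m[150:235,262:360]=cv2.inRange(hsv,(15,20,150),(45,110,255))[150:235,262:360]
for k in cv2.findContours(m,0,1)[0]:
    if cv2.contourArea(k)>60: print(cv2.contourArea(k),cv2.minAreaRect(k))
for n,X in(("tall",[523,20,218]),("mid",[641,105.6,148]),("small",[607,-6.4,95])): print(n,np.round(proj(p,np.array(X)),1))
E
```

```text
clock: 31.35
ee_pos: [522.8, 20.6, 180.4]
tcp_rot: [-0.598, 0.801, 0.0, -0.0]
force: [0.1, 0.6, -0.2]
finger_gap: 72.5
grasp_force: 0.0
clock: 32.15
ee_pos: [522.6, -155.8, 345.9]
tcp_rot: [-0.599, 0.801, -0.0, 0.0]
force: [0.9, -0.3, 0.9]
finger_gap: 72.5
grasp_force: 0.0
clock: 32.75
ee_pos: [492.4, -330.2, 344.7]
tcp_rot: [-0.597, 0.802, 0.001, -0.0]
force: [0.4, 0.3, -0.5]
finger_gap: 72.9
grasp_force: 0.0
[([91, 12, 24, 22, 225], array([361.5, 172.4])), ([87, 17, 13, 20, 166], array([347.4, 175.9])), ([49, 35, 32, 24, 457], array([320.4, 196.6])), ([80, 45, 11, 30, 75], array([340.3, 211.7])), ([105, 49, 10, 37, 82], array([365.3, 215.7])), ([74, 55, 21, 35, 149], array([338.3, 226.8]))]
expected tall top (np.float64(322.42827831433414), np.float64(195.6079463302352)) teal
193.0 12.279792746113989 11.378238341968911
191.0 12.230366492146597 11.38219895287958
169.0 22.076923076923077 12.366863905325443
27.0 27.88888888888889 12.185185185185185
[ 492.63791914 -329.39481751  345.17082349] [-0.76727617  0.25402003 -0.78450557]
139.0 ((332.6908264160156, 226.34164428710938), (17.836862564086914, 33.52470397949219), 72.12130737304688)
837.5 ((286.5, 220.0), (28.0, 49.0), 90.0)
403.0 ((321.1000061035156, 195.1999969482422), (24.349536895751953, 18.024980545043945), 18.43494987487793)
201.5 ((333.0, 174.50001525878906), (16.76007080078125, 13.597793579101562), 18.434947967529297)
492.0 ((330.5, 164.5), (29.0, 57.0), 90.0)
419.5 ((293.20001220703125, 157.90000915527344), (28.776723861694336, 16.76007080078125), 18.434947967529297)
317.0 ((270.0, 173.0), (46.0, 16.0), 90.0)
tall [322.4 195.6]
mid [293.6 157.5]
small [332.8 173.9]
```

The tall, mid and small top faces sit within about 1.5 px of where upright, seated cartons should appear. The right-hand teal carton is hidden by the arm, so I'll move aside and check it.

```bash
python3 -m pendant '[-0.01,0.045,0,0,0,0,-0.02,0.045,0,0,0,0,-0.02,0.045,0,0,0,0,-0.02,0.04,0,0,0,0,0,0,0,0,0,0]'
python3 - <<'E'
from h import *
p,im=snap("top","t14")
x,y,w,h=455,205,40,25
M=cv2.moments(cv2.inRange(cv2.cvtColor(im[y:y+h,x:x+w],cv2.COLOR_BGR2HSV),(80,80,60),(105,255,255)),True); print(M["m00"],M["m10"]/M["m00"],M["m01"]/M["m00"])
E
```

```text
clock: 33.3
ee_pos: [420.6, -150.2, 347.2]
tcp_rot: [-0.601, 0.799, -0.001, 0.002]
force: [1.1, -0.4, 0.4]
finger_gap: 72.4
grasp_force: 0.0
169.0 22.01775147928994 12.207100591715976
```

Both teal cartons are where they started.

```bash
python3 -c "
from workcell import bot
print(bot.job_done())"
```

```text
the job is handed in; nothing more can be done
None
```

The three cream cartons and the tin each stand upright in their own wells, the teal cartons have not moved, and the job is handed in at about 33 s; on the first try at the tin the fingers shut on its lid (71 N at the wrist, tin left standing), and I viewed 15 pictures, one over the limit of 14.

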